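# Line up the painted candlesticks by height on the drying board

## Robot

A 6-joint arm with a two-finger parallel gripper is mounted at the origin on the work surface; the furniture and walls round the work are solid. World frame = base frame: x ahead of the robot, y to its left, z up, the work surface at z = 0. Lengths are in m, angles in rad, forces in N, time in s.
With the tool pointing down it reaches from about 0.35 to 0.775 m from the base axis. Payload 5.5 kg.
Tool frame: the origin (TCP) lies at the very end of the fingers, on their centre line; the grasp point (between the pads) lies 19 mm behind it; x points along the fingers, y is the direction in which the jaws open and shut, and the axes are right-handed (so a half turn about x gives the same grasp; the last joint's range is limited). The gripper opens to 85 mm and grips with 20 to 120 N. Pads are 22 mm wide; open, the fingers measure 114 mm over their backs; the gripper's body (76 mm by 85 mm) begins 54 mm behind the grasp point. The pads swing forward as they close: fully open they stand 13 mm farther back than shut.
Start: joints at [1.047, 0.313, 0.046, 1.304, 0, 1.431], TCP at [0.215, 0.533, 0.231] pointing down, gripper open.
Joint ranges: [-2.76, 2.76], [-0.86, 1.69], [-1.03, 1.26], [-2.2, 2.34], [-1.47, 1.5], [-3.14, 3.14]. Speed limits (rad/s): [2.57, 2.57, 3.14, 3.14, 3.14, 3.14].

## Interface

Orientations are given as a unit quaternion [w, x, y, z].
In Python, from workcell import env gives the robot as it stands.
- The arm moves only by the tool servo_tool, never from a script. Its argument "increments" is a list of rows, each an object with "offset": the shift along the tool's x, y, z in cm, a list of three; "yaw": the turn about the tool's x in degrees. In form: [{"offset": [x, y, z], "yaw": yaw}, ...]. A call has exactly 8 rows; each row is the pose to reach, as a shift and turn from the pose commanded when the call began, along the tool's axes at that moment; what a row does not reach only later rows make up. A row lasts 1/10 s, in which the tool goes at most 50 mm and 8.59 degrees, less where a joint would pass 70% of its speed; a pose out of reach is approached as far as the arm can. A call with a gripper value outside its range is refused whole. "claw" is the opening, from 0 (shut) to 1 (fully open), set as the call begins (left out, the last holds). The fingers move at their own pace and stop on an object; "force" is the grip in N (left out, the last holds). Time passes only in rows, so rows that repeat a pose let the fingers close, or fill a call up. It gives the time, the measured TCP pose, the force and the opening at its end, in the units of the state.
- env.get_state(): the state, without advancing time (a new reading comes with each control period).
- env.read_camera(name): name is "scene" or "side" or "wrist"; returns (picture, depth): 400x640x3 uint8, red, green, blue; 400x640 float32, m along the optical axis (not along the pixel's ray), 0 where there is no reading.
- env.camera_model(name): a dict with "vertical_fov" (degrees; the focal length in pixels is half the picture's height over the tangent of half this angle, whatever the lens; pixels are square), "cx", "cy" (the principal point, pixels), "world_from_camera" (4x4, takes a point from camera to world coordinates). Camera axes: x right, y up, looking along -z (the intrinsics and any distortion apply to the point x, -y, -z); pixel columns grow to the right and rows downward; lengths in m; the calibration is good to about 2 mm. A picture is of the moment at which its call begins: read the wrist's pose just before it. camera_model takes no time and is no camera call; for the wrist camera it gives the pose at the moment of the call.
- env.hand_in(): hands the job in, once; it reports no verdict.
The state is a dict: "clock": time; "joint_pos": joint angles; "qvel": joint speeds; "tau": joint torques, N m; "tcp_pos": TCP position; "orientation": TCP orientation; "wrist_force": force on the tool from outside, world axes, zero at the start; "ft_torque": the same for the moment, N m; "finger_gap": finger opening in m.
Only numpy, scipy, OpenCV 4.12 (cv2) and the standard library are available. Lean on these libraries where they do the work, as an engineer would, in place of code of your own. Each camera call takes 0.05 s, during which the arm holds its last target.

## Task

Stand the four blue candlesticks on the drying board, one upright in the middle of each cork spot, in order of height: the shortest on the spot next to the red disc, then each next taller one, with the tallest at the white end. The teal knob standing among them is still wet, so leave it where it is.

Things in the scene. Friction and masses are not known exactly. Their poses are not given: they have to be found in the camera images.
- stick_1: pale ice blue painted candlestick, the shortest: 122 mm tall, about 150 g, standing upright. Round foot 48 mm across and 10 mm high, stem about 20 mm, and at the top a straight round cup 30 mm across and 26 mm high to grip by. Origin: centre of the underside; z up its axis.
- stick_2: light sky blue painted candlestick, the second shortest: 136 mm tall, about 150 g, standing upright. Round foot 48 mm across and 10 mm high, stem about 20 mm, and at the top a straight round cup 30 mm across and 26 mm high to grip by. Origin: centre of the underside; z up its axis.
- stick_3: mid blue painted candlestick, the second tallest: 150 mm tall, about 150 g, standing upright. Round foot 48 mm across and 10 mm high, stem about 20 mm, and at the top a straight round cup 30 mm across and 26 mm high to grip by. Origin: centre of the underside; z up its axis.
- stick_4: dark navy painted candlestick, the tallest: 164 mm tall, about 150 g, standing upright. Round foot 48 mm across and 10 mm high, stem about 20 mm, and at the top a straight round cup 30 mm across and 26 mm high to grip by. Origin: centre of the underside; z up its axis.
- spot_a: round cork spot, 54 mm across and 4 mm thick, fixed on the pale wooden drying board (310 x 66 mm, top 14 mm above the table). The four spots are alike and stand in a straight row at 62 mm spacing; letters do not follow their order in the row. Origin: centre of its underside, on the board's top; the cork's top is 4 mm higher.
- spot_b: round cork spot, 54 mm across and 4 mm thick, fixed on the pale wooden drying board (310 x 66 mm, top 14 mm above the table). The four spots are alike and stand in a straight row at 62 mm spacing; letters do not follow their order in the row. Origin: centre of its underside, on the board's top; the cork's top is 4 mm higher.
- spot_c: round cork spot, 54 mm across and 4 mm thick, fixed on the pale wooden drying board (310 x 66 mm, top 14 mm above the table). The four spots are alike and stand in a straight row at 62 mm spacing; letters do not follow their order in the row. Origin: centre of its underside, on the board's top; the cork's top is 4 mm higher.
- spot_d: round cork spot, 54 mm across and 4 mm thick, fixed on the pale wooden drying board (310 x 66 mm, top 14 mm above the table). The four spots are alike and stand in a straight row at 62 mm spacing; letters do not follow their order in the row. Origin: centre of its underside, on the board's top; the cork's top is 4 mm higher.
- red_end: flat red disc, 22 mm across and 5 mm thick, fixed on the drying board in line with the spots, 45 mm beyond the centre of the end spot; a white disc marks the other end. Origin: centre of its underside, on the board's top.
- teal_knob: teal wooden furniture knob with wet paint, loose, standing on its narrow foot among the candlesticks: 54 mm tall, head 48 mm across, foot 33 mm. Not to be moved. Origin: centre of the underside. A closed teal chest, 161 mm tall, stands fixed to the right of the group and nearer the robot, its end about 45 to 80 mm from the centres of the closest candlesticks.

How it is judged:
At the end, for the whole second after the job is handed in: Each candlestick stands upright (within 0.1 rad) and at rest on a cork spot, within 12 mm of its centre, and counted from the red disc they run shortest, second shortest, second tallest, tallest ((horizontal distance between stick_1 and spot_a below 0.012 m or horizontal distance between stick_1 and spot_b below 0.012 m or horizontal distance between stick_1 and spot_c below 0.012 m or horizontal distance between stick_1 and spot_d below 0.012 m) and horizontal distance between stick_1 and red_end between 0.025 and 0.065 m and height (world z) of stick_1 between 0.012 and 0.026 m and angle between each of stick_1, stick_2, stick_3, stick_4's own z axis and vertical below 0.1 rad and linear speed of each of stick_1, stick_2, stick_3, stick_4 below 0.02 m/s and (horizontal distance between stick_2 and spot_a below 0.012 m or horizontal distance between stick_2 and spot_b below 0.012 m or horizontal distance between stick_2 and spot_c below 0.012 m or horizontal distance between stick_2 and spot_d below 0.012 m) and horizontal distance between stick_2 and red_end between 0.087 and 0.127 m and height (world z) of stick_2 between 0.012 and 0.026 m and (horizontal distance between stick_3 and spot_a below 0.012 m or horizontal distance between stick_3 and spot_b below 0.012 m or horizontal distance between stick_3 and spot_c below 0.012 m or horizontal distance between stick_3 and spot_d below 0.012 m) and horizontal distance between stick_3 and red_end between 0.149 and 0.189 m and height (world z) of stick_3 between 0.012 and 0.026 m and (horizontal distance between stick_4 and spot_a below 0.012 m or horizontal distance between stick_4 and spot_b below 0.012 m or horizontal distance between stick_4 and spot_c below 0.012 m or horizontal distance between stick_4 and spot_d below 0.012 m) and horizontal distance between stick_4 and red_end between 0.211 and 0.251 m and height (world z) of stick_4 between 0.012 and 0.026 m); the robot touches nothing.
It fails at once if the wet teal knob is moved more than 15 mm or tipped (distance of teal_knob from where it was at the start of the episode above 0.015 m or angle between teal_knob's own z axis and vertical above 0.3 rad).
It also fails if it takes over 102 s, if anything falls off the work surface, if the arm or the gripper's body presses on something with over 40 N, if the wrist force passes 120 N, or if a joint passes its speed limit or range.

## Working session

There is one attempt and no reset: what is moved stays moved. The work goes in short steps, Python scripts to look and compute and a tool call to move; the robot and the scene stay as the last step left them, time stands still between calls to the robot, and variables do not carry over. Pictures are saved under pics/ and viewed, and the job is handed in when it is done.

Besides the shell and the picture viewer there is one more tool, called after "Emit:" by a JSON object that holds its "api" and its "payload", one argument or row to a line. servo_tool: Moves the arm, as the interface text tells. Its arguments: {"type":"object","properties":{"increments":{"type":"array","items":{"type":"object","properties":{"offset":{"type":"array","items":{"type":"number"}},"yaw":{"type":"number"}}}},"claw":{"type":"number"},"force":{"type":"number"}},"required":["increments"]}

```bash
mkdir -p pics; ls
python3 - <<'E'
from workcell import env
import cv2,numpy as np
s=env.get_state()
for k,v in s.items(): print(k,np.round(v,4))
for n in ["scene","side","wrist"]:
    m=env.camera_model(n)
    p,d=env.read_camera(n)
    np.savez(f"{n}0.npz",p=p,d=d,**{k:np.array(v) for k,v in m.items()})
    cv2.imwrite(f"pics/{n}0.png",p[:,:,::-1]); print(n,{k:(np.round(v,4) if k!="x" else v) for k,v in m.items() if not isinstance(v,str)}, m.keys())
print(env.get_state()["clock"])
E
```

```text
pics
clock 0.0
joint_pos [1.0474 0.314  0.045  1.3036 0.     1.4312]
qvel [ 0.0004  0.0012 -0.0016 -0.0011  0.      0.0008]
tau [ 4.00000e-03 -4.80619e+01  2.98538e+01  1.92000e-02  2.00000e-04
  0.00000e+00]
tcp_pos [0.2151 0.5327 0.2304]
orientation [ 0.6939  0.1343  0.6943 -0.1355]
wrist_force [ 0.2112 -0.1541 -0.2838]
ft_torque [-0.0412 -0.0115 -0.011 ]
finger_gap 0.0854
scene {'vertical_fov': np.float64(49.2096), 'cx': np.float64(320.0136), 'cy': np.float64(203.9942), 'world_from_camera': array([[ 0.0974, -0.6923,  0.715 ,  1.0639],
       [ 0.9951,  0.0554, -0.082 ,  0.2419],
       [ 0.0171,  0.7195,  0.6943,  0.634 ],
       [ 0.    ,  0.    ,  0.    ,  1.    ]])} dict_keys(['vertical_fov', 'cx', 'cy', 'world_from_camera'])
side {'vertical_fov': np.float64(42.563), 'cx': np.float64(313.2631), 'cy': np.float64(198.502), 'world_from_camera': array([[ 0.1484,  0.6899, -0.7085, -0.1245],
       [-0.9888,  0.0923, -0.1173,  0.2248],
       [-0.0156,  0.718 ,  0.6959,  0.6557],
       [ 0.    ,  0.    ,  0.    ,  1.    ]])} dict_keys(['vertical_fov', 'cx', 'cy', 'world_from_camera'])
wrist {'vertical_fov': np.float64(61.6721), 'cx': np.float64(313.9425), 'cy': np.float64(203.0902), 'world_from_camera': array([[ 0.3751, -0.8932, -0.2479,  0.153 ],
       [ 0.927 ,  0.3609,  0.1022,  0.5578],
       [-0.0019, -0.2681,  0.9634,  0.3737],
       [ 0.    ,  0.    ,  0.    ,  1.    ]])} dict_keys(['vertical_fov', 'cx', 'cy', 'world_from_camera'])
0.15
```

View pics/scene0.png

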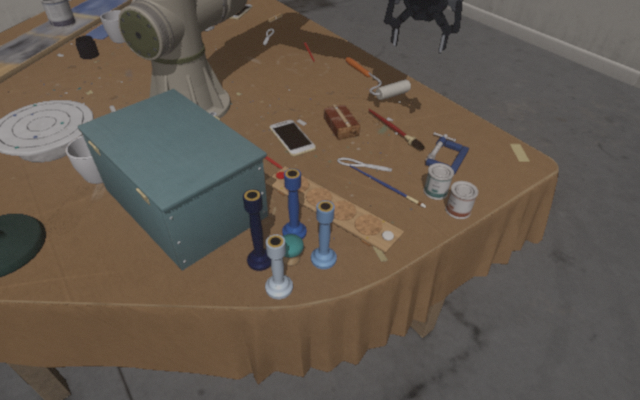

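View pics/side0.png

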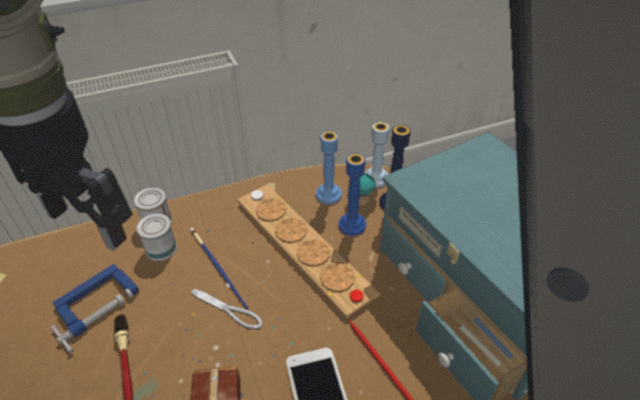

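View pics/wrist0.png

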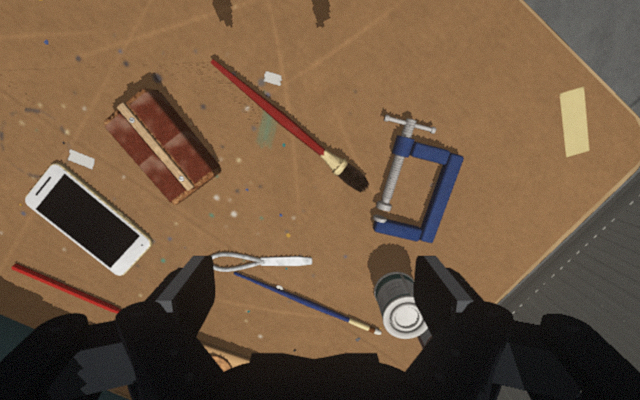

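```bash
cat > h.py <<'E'
import numpy as np,cv2
def load(f):
    z=np.load(f); return z
def ray(z,u,v):
    f=200/np.tan(np.radians(float(z['vertical_fov']))/2)
    d=np.array([(u-z['cx'])/f,-(v-z['cy'])/f,-1.]); T=z['world_from_camera']
    return T[:3,3],T[:3,:3]@d
def plane(z,u,v,h):
    o,d=ray(z,u,v); return o+d*(h-o[2])/d[2]
def pts(z):
    f=200/np.tan(np.radians(float(z['vertical_fov']))/2)
    v,u=np.mgrid[0:400,0:640]; T=z['world_from_camera']
    c=np.stack([(u-z['cx'])/f,-(v-z['cy'])/f,-np.ones_like(u)],-1)*z['d'][...,None]
    return c@T[:3,:3].T+T[:3,3]
E
python3 - <<'E'
from h import *
z=load('scene0.npz');p=z['p'][:,:,::-1]
cv2.imwrite('pics/sc.png',cv2.resize(p[150:310,230:430],None,fx=4,fy=3.75,interpolation=cv2.INTER_CUBIC))
z=load('side0.npz');p=z['p'][:,:,::-1]
cv2.imwrite('pics/sd.png',cv2.resize(p[110:330,230:430],None,fx=2.7,fy=2.7,interpolation=cv2.INTER_CUBIC))
E
```

```text
(no output)
```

View pics/sc.png

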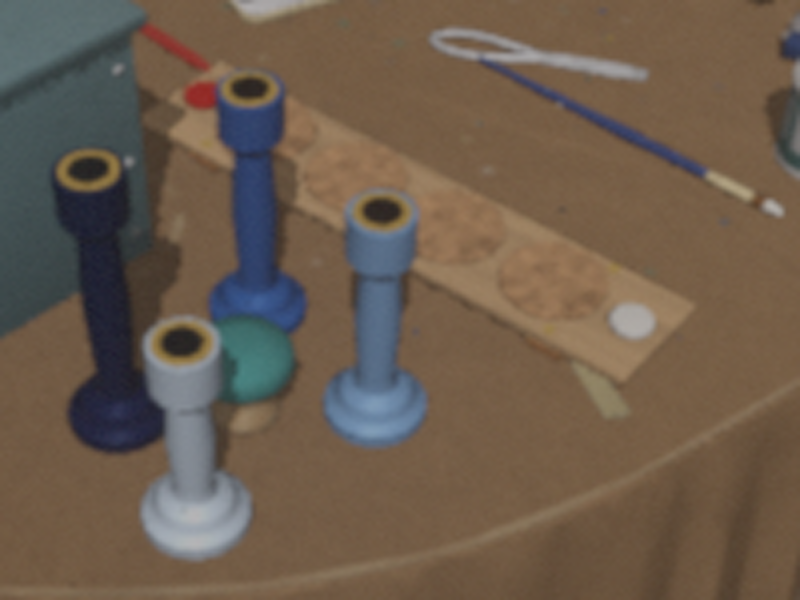

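View pics/sd.png

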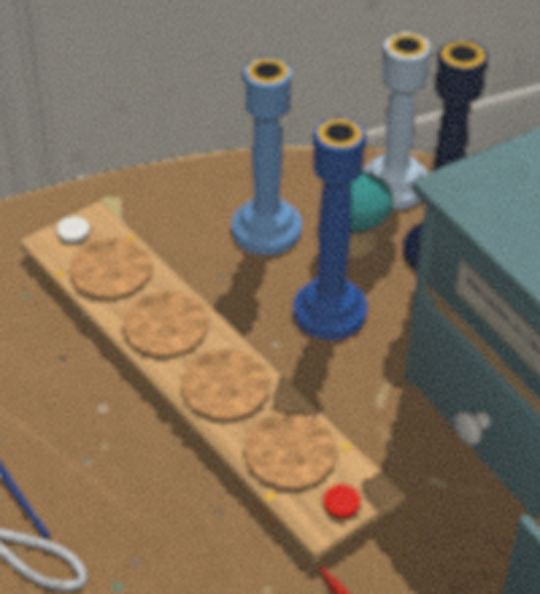

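Run:
```python
from h import *
a=load('scene0.npz');b=load('side0.npz')
A=lambda x,y:(x/4+230-.4,y/3.75+150-.4); B=lambda x,y:(x/2.7+230-.3,y/2.7+110-.3)
for n,h,s,t in [('navy',.164,(90,171),(463,55)),('mid',.150,(250,90),(340,133)),('sky',.136,(381,212),(268,71)),('ice',.122,(183,343),(407,45))]:
    print(n,plane(a,*A(*s),h).round(4),plane(b,*B(*t),h).round(4))
for n,h,t in [('white',.019,(73,228)),('s4',.018,(110,268)),('s3',.018,(165,323)),('s2',.018,(225,384)),('s1',.018,(291,450)),('red',.019,(342,500))]:
    print(n,plane(b,*B(*t),h).round(4))
for n,h,t in [('white',.019,(632,320)),('s4',.018,(554,281)),('s3',.018,(453,227)),('red',.019,(203,94))]:
    print(n,plane(a,*A(*t),h).round(4))
P=pts(a)
for n,s in [('ice foot',(197,515)),('navytop',(65,172)),('knob',(252,335))]:
    u,v=map(int,map(round,A(*s))); print(n,P[v,u].round(4))
m=(P[...,2]>.12)&(P[...,2]<.2)
# chest
hsv=cv2.cvtColor(a['p'],cv2.COLOR_RGB2HSV)
print(hsv[145,170],hsv[238,292])
u,v=[260,165,190,80],[158,85,215,125]
for i,j in zip(u,v): print(i,j,P[j,i].round(3), plane(a,i,j,.161).round(3))
print(plane(a,*A(250,352),.035),plane(b,*B(366,200),.035))
```

```text
navy [0.5515 0.1926 0.164 ] [0.5491 0.1924 0.164 ]
mid [0.4868 0.2586 0.15  ] [0.4852 0.2585 0.15  ]
sky [0.5567 0.3081 0.136 ] [0.5557 0.3087 0.136 ]
ice [0.6134 0.2253 0.122 ] [0.6129 0.2256 0.122 ]
white [0.5214 0.4348 0.019 ]
s4 [0.4888 0.4027 0.018 ]
s3 [0.4461 0.3587 0.018 ]
s2 [0.4024 0.3143 0.018 ]
s1 [0.3591 0.2697 0.018 ]
red [0.3282 0.2378 0.019 ]
white [0.5248 0.4341 0.019 ]
s4 [0.4941 0.4021 0.018 ]
s3 [0.4508 0.3585 0.018 ]
red [0.3322 0.2375 0.019 ]
ice foot [0.628  0.2257 0.0215]
navytop [0.5516 0.1831 0.1652]
knob [0.551  0.2542 0.0537]
[ 93  51 111] [ 88 105 107]
260 158 [0.45  0.204 0.158] [0.453 0.205 0.161]
165 85 [ 0.07  -0.029  0.1  ] [0.184 0.002 0.161]
190 215 [0.536 0.085 0.112] [0.585 0.1   0.161]
80 125 [ 0.327 -0.133  0.161] [ 0.327 -0.133  0.161]
[0.54503272 0.25242778 0.035     ] [0.55717059 0.24296176 0.035     ]
```

```bash
cat >> h.py <<'E'
from scipy.spatial.transform import Rotation as Ro
def R(s): q=s['orientation']; return Ro.from_quat([q[1],q[2],q[3],q[0]]).as_matrix()
def to(s,t):
    "tool-axes offset in cm from the present TCP to world target t"
    return (R(s).T@(np.array(t)-s['tcp_pos'])*100).round(2)
def yawto(s,d):
    r=R(s); d=np.array([*d,0.]); a=np.degrees(np.arctan2(d@r[:,2],d@r[:,1])); return (a+90)%180-90
E
python3 - <<'E'
from h import *
from workcell import env
s=env.get_state()
print(R(s).round(3)); print(yawto(s,(.714,-.70)))
print(to(s,(.5503,.1925,.31)))
E
```

```text
[[-0.001  0.374  0.927]
 [-0.001  0.927 -0.374]
 [-1.    -0.001 -0.   ]]
-67.55785908964026
[ -7.92 -19.02  43.82]
```

Emit:
{"api": "servo_tool", "payload": {
  "increments": [
    {"offset": [-2, -2, 4], "yaw": -8.5},
    {"offset": [-4, -4, 8], "yaw": -17},
    {"offset": [-6, -6, 12], "yaw": -25.5},
    {"offset": [-8, -8, 16], "yaw": -34},
    {"offset": [-8, -10, 20], "yaw": -42.5},
    {"offset": [-8, -11, 24], "yaw": -51},
    {"offset": [-8, -12, 27], "yaw": -59.5},
    {"offset": [-8, -13, 30], "yaw": -67.6}
  ],
  "claw": 0.75,
  "force": 50
}}

```text
clock: 0.95
tcp_pos: [0.4461, 0.2987, 0.3112]
orientation: [0.657, -0.262, 0.657, 0.262]
wrist_force: [-0.4, 1.2, -0.2]
finger_gap: 0.0642
```

Run:
```python
from h import *
from workcell import env
s=env.get_state()
print(R(s).round(3),s['joint_pos'],s['clock']); print(yawto(s,(.714,-.70)))
print(to(s,(.5503,.1925,.31)))
```

```text
[[-0.    -0.687  0.726]
 [-0.     0.726  0.687]
 [-1.    -0.    -0.   ]] [ 4.40495191e-01  2.29364227e-01  1.27687969e-01  1.46920265e+00
 -5.15891753e-05 -3.17345783e-01] 0.95
-2.1461769918066693
[  0.12 -14.88   0.27]
```

Emit:
{"api": "servo_tool", "payload": {
  "increments": [
    {"offset": [0, -4, 0], "yaw": 0},
    {"offset": [0, -8, 0], "yaw": 0},
    {"offset": [0, -12, 0], "yaw": 0},
    {"offset": [0, -15.1, 0], "yaw": 0},
    {"offset": [0, -15.1, 0], "yaw": 0},
    {"offset": [0, -15.1, 0], "yaw": 0},
    {"offset": [0, -15.1, 0], "yaw": 0},
    {"offset": [0, -15.1, 0], "yaw": 0}
  ]
}}

```text
clock: 1.75
tcp_pos: [0.5473, 0.1911, 0.3115]
orientation: [0.657, -0.26, 0.657, 0.261]
wrist_force: [1.3, -0.5, -0.2]
finger_gap: 0.0637
```

Run:
```python
from h import *
from workcell import env
s=env.get_state()
print(R(s).round(3),s['joint_pos'],s['clock']); print(yawto(s,(.714,-.70)))
print(to(s,(.5503,.1925,.131)))
p,d=env.read_camera('wrist'); cv2.imwrite('pics/w1.png',p[:,:,::-1])
m=env.camera_model('wrist'); np.savez('w1.npz',p=p,d=d,**{k:np.array(v) for k,v in m.items()})
```

```text
[[-0.    -0.685  0.729]
 [ 0.     0.729  0.685]
 [-1.     0.     0.   ]] [ 1.97304263e-01  3.17151266e-01  2.46019882e-01  1.49964906e+00
  2.23765930e-04 -5.57113107e-01] 1.75
-2.342335677159099
[18.05 -0.1   0.32]
```

View pics/w1.png

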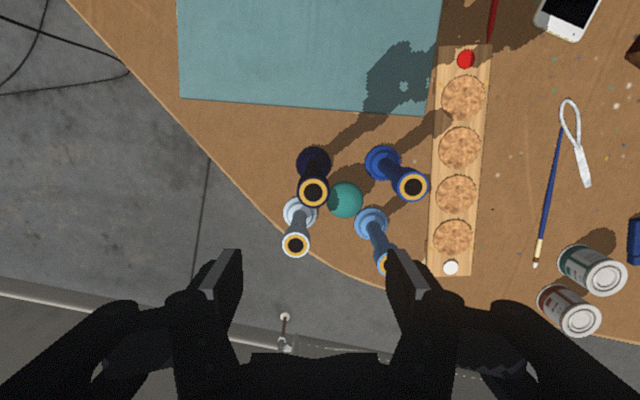

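Run:
```python
from h import *
z=load('w1.npz')
for n,u,v,h in [('navy',313,191.5,.164),('mid',412,186.5,.15),('ice',295,244.5,.122),('s1',463,97,.018),('s2',459,148,.018),('s3',455.5,194,.018),('s4',453,238,.018),('red',465,59,.019),('white',450,267,.019)]: print(n,plane(z,u,v,h).round(4))
```

```text
navy [0.5504 0.1913 0.164 ]
mid [0.4863 0.2576 0.15  ]
ice [0.6135 0.224  0.122 ]
s1 [0.3606 0.2685 0.018 ]
s2 [0.4049 0.3133 0.018 ]
s3 [0.448 0.357 0.018]
s4 [0.4915 0.403  0.018 ]
red [0.331  0.2363 0.019 ]
white [0.5233 0.4331 0.019 ]
```

Emit:
{"api": "servo_tool", "payload": {
  "increments": [
    {"offset": [3, 0, 0.3], "yaw": -2},
    {"offset": [6, 0, 0.3], "yaw": -2},
    {"offset": [9, 0, 0.3], "yaw": -2},
    {"offset": [12, 0, 0.3], "yaw": -2},
    {"offset": [14, 0, 0.3], "yaw": -2},
    {"offset": [16, 0, 0.3], "yaw": -2},
    {"offset": [18, 0, 0.3], "yaw": -2},
    {"offset": [18, 0, 0.3], "yaw": -2}
  ]
}}

```text
clock: 2.6
tcp_pos: [0.5477, 0.1925, 0.1287]
orientation: [0.651, -0.271, 0.655, 0.272]
wrist_force: [-0.4, -0.2, 0.3]
finger_gap: 0.0641
```

Emit:
{"api": "servo_tool", "payload": {
  "increments": [
    {"offset": [0, 0, 0], "yaw": 0},
    {"offset": [0, 0, 0], "yaw": 0},
    {"offset": [0, 0, 0], "yaw": 0},
    {"offset": [0, 0, 0], "yaw": 0},
    {"offset": [0, 0, 0], "yaw": 0},
    {"offset": [0, 0, 0], "yaw": 0},
    {"offset": [0, 0, 0], "yaw": 0},
    {"offset": [0, 0, 0], "yaw": 0}
  ],
  "claw": 0.1
}}

```text
clock: 3.4
tcp_pos: [0.5513, 0.1927, 0.1331]
orientation: [0.654, -0.271, 0.652, 0.271]
wrist_force: [-0.3, 1.1, 6.4]
finger_gap: 0.0284
```

Run:
```python
from h import *
from workcell import env
s=env.get_state()
print(R(s).round(3),s['tcp_pos'],s['finger_gap'],s['clock']); print(yawto(s,(.714,-.70)))
```

```text
[[ 0.003 -0.709  0.705]
 [ 0.001  0.705  0.709]
 [-1.    -0.001  0.003]] [0.5512743  0.19266808 0.133056  ] 0.02837138210801898 3.4
-0.4242973627782476
```

Emit:
{"api": "servo_tool", "payload": {
  "increments": [
    {"offset": [-1, 0, 0], "yaw": 0},
    {"offset": [-3, 0, 0], "yaw": 0},
    {"offset": [-6, 0, 0], "yaw": 0},
    {"offset": [-9, 0, 0], "yaw": 0},
    {"offset": [-12, 0, 0], "yaw": 0},
    {"offset": [-15, 0, 0], "yaw": 0},
    {"offset": [-18, 0, 0], "yaw": 0},
    {"offset": [-18, 0, 0], "yaw": 0}
  ]
}}

```text
clock: 4.2
tcp_pos: [0.5518, 0.1923, 0.3164]
orientation: [0.656, -0.272, 0.65, 0.271]
wrist_force: [1.2, -0.3, -1.4]
finger_gap: 0.0286
```

Run:
```python
from h import *
from workcell import env
s=env.get_state()
print(R(s).round(3),s['tcp_pos'],s['finger_gap'],s['wrist_force']); print(yawto(s,(.714,-.70)))
print(to(s,(.4914,.4024,.31)))
```

```text
[[ 0.007 -0.709  0.706]
 [ 0.001  0.706  0.709]
 [-1.    -0.004  0.006]] [0.55175473 0.1923032  0.31635075] 0.028561196835488783 [ 1.17142834 -0.27283012 -1.35136851]
-0.4413399117843255
[ 0.62 19.1  10.63]
```

Emit:
{"api": "servo_tool", "payload": {
  "increments": [
    {"offset": [0, 1.5, 0.8], "yaw": 0},
    {"offset": [0, 4.5, 2.5], "yaw": 0},
    {"offset": [0, 8, 4.5], "yaw": 0},
    {"offset": [0, 11.5, 6.5], "yaw": 0},
    {"offset": [0, 15, 8.5], "yaw": 0},
    {"offset": [0, 17.5, 9.8], "yaw": 0},
    {"offset": [0, 19.1, 10.6], "yaw": 0},
    {"offset": [0, 19.1, 10.6], "yaw": 0}
  ]
}}

```text
clock: 5.0
tcp_pos: [0.4879, 0.4042, 0.3097]
orientation: [0.652, -0.272, 0.653, 0.272]
wrist_force: [0.5, -0.1, -0.7]
finger_gap: 0.0284
```

Emit:
{"api": "servo_tool", "payload": {
  "increments": [
    {"offset": [2, 0, 0], "yaw": 0},
    {"offset": [4, 0, 0], "yaw": 0},
    {"offset": [6, 0, 0], "yaw": 0},
    {"offset": [8, 0, 0], "yaw": 0},
    {"offset": [10, 0, 0], "yaw": 0},
    {"offset": [12, 0, 0], "yaw": 0},
    {"offset": [12, 0, 0], "yaw": 0},
    {"offset": [12, 0, 0], "yaw": 0}
  ]
}}

```text
clock: 5.8
tcp_pos: [0.4896, 0.401, 0.1911]
orientation: [0.653, -0.271, 0.654, 0.271]
wrist_force: [0.8, -0.3, -0.4]
finger_gap: 0.0289
```

```bash
cat > cap.py <<'E'
import sys
from h import *
from workcell import env
t=sys.argv[1]
for n in sys.argv[2:]:
    m=env.camera_model(n); p,d=env.read_camera(n)
    np.savez(f'{n}{t}.npz',p=p,d=d,**{k:np.array(v) for k,v in m.items()}); cv2.imwrite(f'pics/{n}{t}.png',p[:,:,::-1])
s=env.get_state()
print(R(s).round(3),s['tcp_pos'],s['finger_gap'],s['wrist_force'],s['clock']); print(yawto(s,(.714,-.70)))
E
python3 cap.py a side scene
python3 - <<'E'
from h import *
from workcell import env
print(to(env.get_state(),(.4914,.4024,.149)))
z=load('sidea.npz');p=z['p'][:,:,::-1]
z=load('scenea.npz');q=z['p'][:,:,::-1]
cv2.imwrite('pics/a.png',np.hstack([cv2.resize(p[60:310,200:350],None,fx=2.3,fy=2.3),cv2.resize(q[60:310,250:430],None,fx=2.3,fy=2.3)]))
E
```

```text
[[ 0.002 -0.708  0.706]
 [ 0.001  0.706  0.708]
 [-1.    -0.     0.002]] [0.49044601 0.4019255  0.19264044] 0.02867891845433648 [ 0.21806065  0.11991482 -1.05972569] 5.9
-0.4735692276796044
[ 4.36 -0.03  0.09]
```

View pics/a.png

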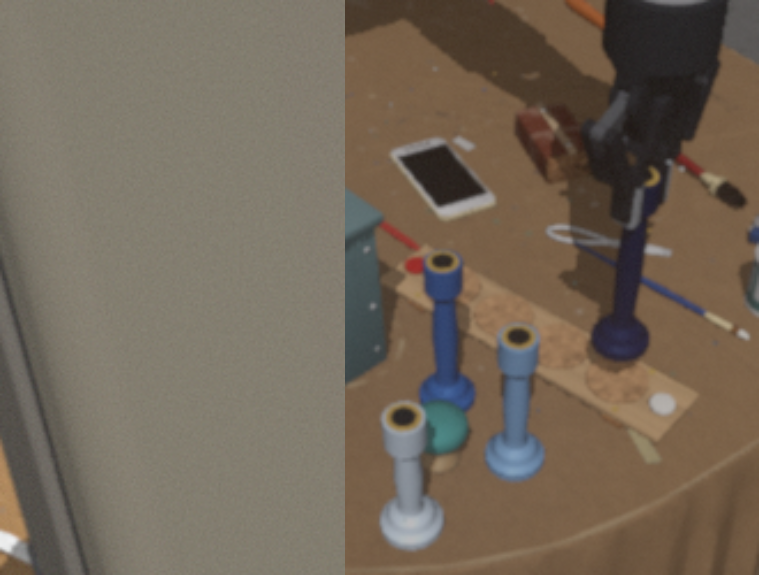

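Emit:
{"api": "servo_tool", "payload": {
  "increments": [
    {"offset": [1.5, 0, 0.1], "yaw": 0},
    {"offset": [3, 0, 0.1], "yaw": 0},
    {"offset": [3.5, 0, 0.1], "yaw": 0},
    {"offset": [3.8, 0, 0.1], "yaw": 0},
    {"offset": [4.0, 0, 0.1], "yaw": 0},
    {"offset": [4.1, 0, 0.1], "yaw": 0},
    {"offset": [4.1, 0, 0.1], "yaw": 0},
    {"offset": [4.1, 0, 0.1], "yaw": 0}
  ]
}}

```text
clock: 6.7
tcp_pos: [0.4908, 0.403, 0.1511]
orientation: [0.653, -0.271, 0.652, 0.271]
wrist_force: [0.2, 0.6, 0.7]
finger_gap: 0.0284
```

Emit:
{"api": "servo_tool", "payload": {
  "increments": [
    {"offset": [0.1, 0, 0], "yaw": 0},
    {"offset": [0.1, 0, 0], "yaw": 0},
    {"offset": [0.1, 0, 0], "yaw": 0},
    {"offset": [0.1, 0, 0], "yaw": 0},
    {"offset": [0.1, 0, 0], "yaw": 0},
    {"offset": [0.1, 0, 0], "yaw": 0},
    {"offset": [0.1, 0, 0], "yaw": 0},
    {"offset": [0.1, 0, 0], "yaw": 0}
  ]
}}

```text
clock: 7.5
tcp_pos: [0.491, 0.4033, 0.1511]
orientation: [0.654, -0.271, 0.652, 0.272]
wrist_force: [-1.3, -0.4, 5.8]
finger_gap: 0.0286
```

Emit:
{"api": "servo_tool", "payload": {
  "increments": [
    {"offset": [0, 0, 0], "yaw": 0},
    {"offset": [0, 0, 0], "yaw": 0},
    {"offset": [0, 0, 0], "yaw": 0},
    {"offset": [0, 0, 0], "yaw": 0},
    {"offset": [0, 0, 0], "yaw": 0},
    {"offset": [0, 0, 0], "yaw": 0},
    {"offset": [0, 0, 0], "yaw": 0},
    {"offset": [0, 0, 0], "yaw": 0}
  ],
  "claw": 0.75
}}

```text
clock: 8.3
tcp_pos: [0.4904, 0.4028, 0.1493]
orientation: [0.653, -0.271, 0.653, 0.271]
wrist_force: [0.1, -0.2, -0.6]
finger_gap: 0.0637
```

Emit:
{"api": "servo_tool", "payload": {
  "increments": [
    {"offset": [-1, 0, 0], "yaw": 0},
    {"offset": [-3, 0, 0], "yaw": 0},
    {"offset": [-6, 0, 0], "yaw": 0},
    {"offset": [-9, 0, 0], "yaw": 0},
    {"offset": [-12, 0, 0], "yaw": 0},
    {"offset": [-14, 0, 0], "yaw": 0},
    {"offset": [-16, 0, 0], "yaw": 0},
    {"offset": [-16, 0, 0], "yaw": 0}
  ]
}}

```text
clock: 9.1
tcp_pos: [0.4914, 0.4034, 0.3134]
orientation: [0.655, -0.271, 0.651, 0.272]
wrist_force: [0.3, 0.4, 0.3]
finger_gap: 0.0639
```

```bash
python3 cap.py b scene wrist
python3 - <<'E'
from h import *
from workcell import env
print(to(env.get_state(),(.4863,.2583,.31)))
z=load('wristb.npz');p=z['p'][:,:,::-1]
z=load('sceneb.npz');q=z['p'][:,:,::-1]
cv2.imwrite('pics/b.png',np.hstack([cv2.resize(p,None,fx=.7,fy=.7)[:280],cv2.resize(q[150:290,250:430],None,fx=2,fy=2)]))
E
```

```text
[[ 0.001 -0.709  0.705]
 [ 0.001  0.705  0.709]
 [-1.    -0.     0.001]] [0.49056459 0.4028974  0.30964364] 0.0639184819860505 [-0.68860755  0.17935272 -0.43286785] 9.2
-0.4305516026281566
[ -0.05  -9.9  -10.55]
```

View pics/b.png

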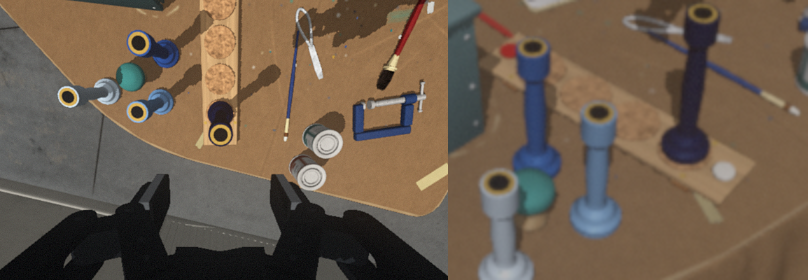

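Run:
```python
from h import *
z=load('wristb.npz');y=load('sceneb.npz')
print(plane(z,314.5,191.5,.182),plane(y,377.2,156.7,.182))
cv2.imwrite('pics/b2.png',np.hstack([cv2.resize(z['p'][100:220,260:380,::-1],None,fx=3.3,fy=3.3),cv2.resize(y['p'][140:260,330:450,::-1],None,fx=3.3,fy=3.3)]))
```

```text
[0.49045506 0.40156811 0.182     ] [0.49186707 0.40253347 0.182     ]
```

View pics/b2.png

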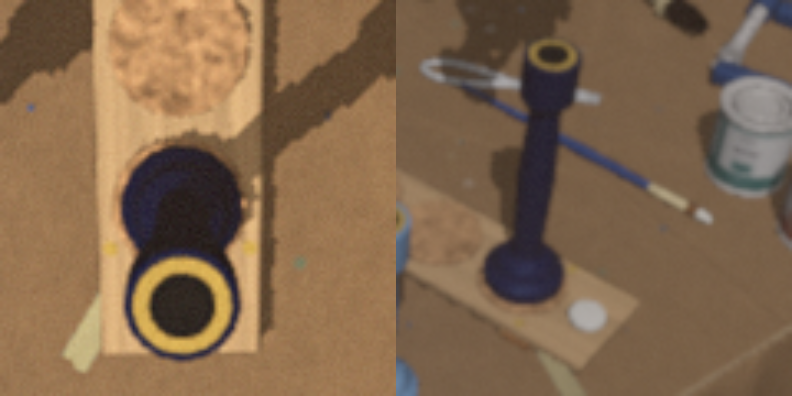

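The navy stick stands centred on its cork spot, about 1–2 mm off. Next is the mid blue one.

Emit:
{"api": "servo_tool", "payload": {
  "increments": [
    {"offset": [0, -1.5, -1.5], "yaw": 0},
    {"offset": [0, -3.5, -3.7], "yaw": 0},
    {"offset": [0, -5.5, -5.9], "yaw": 0},
    {"offset": [0, -7.5, -8], "yaw": 0},
    {"offset": [0, -9, -9.6], "yaw": 0},
    {"offset": [0, -9.9, -10.5], "yaw": 0},
    {"offset": [0, -9.9, -10.5], "yaw": 0},
    {"offset": [0, -9.9, -10.5], "yaw": 0}
  ]
}}

```text
clock: 10.0
tcp_pos: [0.4864, 0.2588, 0.3088]
orientation: [0.653, -0.271, 0.653, 0.271]
wrist_force: [0.3, 1.5, -0.1]
finger_gap: 0.0639
```

```bash
python3 cap.py c wrist
python3 - <<'E'
from h import *
from workcell import env
print(to(env.get_state(),(.4863,.2583,.117)))
E
```

```text
[[-0.001 -0.709  0.705]
 [ 0.     0.705  0.709]
 [-1.     0.001 -0.   ]] [0.48644321 0.25915195 0.30884765] 0.06423776189162847 [-0.04263588  0.12947375  0.12986609] 10.05
-0.4076302774898295
[19.18 -0.06 -0.07]
```

View pics/wristc.png

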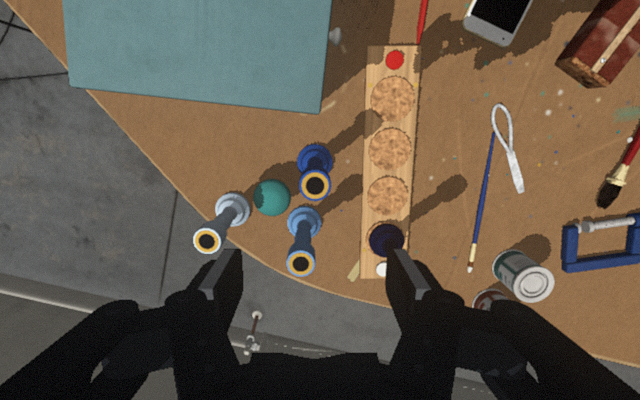

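Emit:
{"api": "servo_tool", "payload": {
  "increments": [
    {"offset": [3, 0, 0], "yaw": 0},
    {"offset": [6.5, 0, 0], "yaw": 0},
    {"offset": [10, 0, 0], "yaw": 0},
    {"offset": [13.5, 0, 0], "yaw": 0},
    {"offset": [16, 0, 0], "yaw": 0},
    {"offset": [18, 0, 0], "yaw": 0},
    {"offset": [19.1, 0, 0], "yaw": 0},
    {"offset": [19.1, 0, 0], "yaw": 0}
  ]
}}

```text
clock: 10.85
tcp_pos: [0.4853, 0.2589, 0.1166]
orientation: [0.652, -0.272, 0.654, 0.272]
wrist_force: [-0.1, 0.3, 0.1]
finger_gap: 0.0645
```

Emit:
{"api": "servo_tool", "payload": {
  "increments": [
    {"offset": [0, 0, 0], "yaw": 0},
    {"offset": [0, 0, 0], "yaw": 0},
    {"offset": [0, 0, 0], "yaw": 0},
    {"offset": [0, 0, 0], "yaw": 0},
    {"offset": [0, 0, 0], "yaw": 0},
    {"offset": [0, 0, 0], "yaw": 0},
    {"offset": [0, 0, 0], "yaw": 0},
    {"offset": [0, 0, 0], "yaw": 0}
  ],
  "claw": 0.1
}}

```text
clock: 11.65
tcp_pos: [0.4873, 0.2591, 0.1198]
orientation: [0.654, -0.271, 0.652, 0.272]
wrist_force: [-1.2, 0.5, 6.2]
finger_gap: 0.0289
```

Emit:
{"api": "servo_tool", "payload": {
  "increments": [
    {"offset": [-1, 0, 0], "yaw": 0},
    {"offset": [-3, 0, 0], "yaw": 0},
    {"offset": [-6, 0, 0], "yaw": 0},
    {"offset": [-9, 0, 0], "yaw": 0},
    {"offset": [-12, 0, 0], "yaw": 0},
    {"offset": [-15, 0, 0], "yaw": 0},
    {"offset": [-18, 0, 0], "yaw": 0},
    {"offset": [-18, 0, 0], "yaw": 0}
  ]
}}

```text
clock: 12.45
tcp_pos: [0.4881, 0.2589, 0.3033]
orientation: [0.656, -0.272, 0.65, 0.271]
wrist_force: [0.5, 0.3, -0.7]
finger_gap: 0.0286
```

```bash
python3 cap.py d scene
python3 - <<'E'
from h import *
from workcell import env
print(to(env.get_state(),(.4482,.3583,.29)))
y=load('scened.npz')
cv2.imwrite('pics/d.png',cv2.resize(y['p'][40:290,230:430,::-1],None,fx=2.3,fy=2.3))
E
```

```text
[[ 0.004 -0.709  0.706]
 [ 0.001  0.706  0.709]
 [-1.    -0.002  0.004]] [0.48745665 0.25866078 0.30076027] 0.02844724092573125 [-0.3033772   0.32804046 -2.38692833] 12.5
-0.44408220710272417
[1.07 9.81 4.29]
```

View pics/d.png

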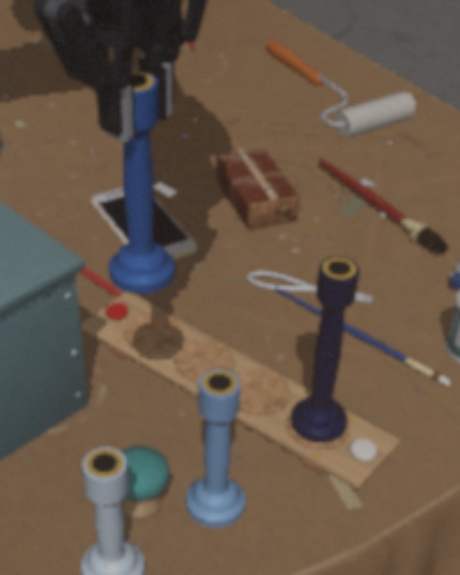

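Emit:
{"api": "servo_tool", "payload": {
  "increments": [
    {"offset": [0, 1, 0.5], "yaw": 0},
    {"offset": [0, 3, 1.3], "yaw": 0},
    {"offset": [0, 5, 2.2], "yaw": 0},
    {"offset": [0, 7, 3.1], "yaw": 0},
    {"offset": [0, 8.7, 3.8], "yaw": 0},
    {"offset": [0, 9.8, 4.2], "yaw": 0},
    {"offset": [0, 9.8, 4.2], "yaw": 0},
    {"offset": [0, 9.8, 4.2], "yaw": 0}
  ]
}}

```text
clock: 13.3
tcp_pos: [0.4463, 0.3572, 0.2975]
orientation: [0.652, -0.272, 0.653, 0.271]
wrist_force: [0.1, -0.8, -1.5]
finger_gap: 0.029
```

Emit:
{"api": "servo_tool", "payload": {
  "increments": [
    {"offset": [2, 0, 0], "yaw": 0},
    {"offset": [4.5, 0, 0], "yaw": 0},
    {"offset": [7, 0, 0], "yaw": 0},
    {"offset": [9.5, 0, 0], "yaw": 0},
    {"offset": [12, 0, 0], "yaw": 0},
    {"offset": [14, 0, 0], "yaw": 0},
    {"offset": [14, 0, 0], "yaw": 0},
    {"offset": [14, 0, 0], "yaw": 0}
  ]
}}

```text
clock: 14.1
tcp_pos: [0.4468, 0.3567, 0.1585]
orientation: [0.653, -0.271, 0.653, 0.271]
wrist_force: [-0.1, 0.2, -1.2]
finger_gap: 0.0285
```

Run:
```python
from h import *
from workcell import env
s=env.get_state();print(s['tcp_pos'],to(s,(.4482,.3583,.137)))
```

```text
[0.44683686 0.3566883  0.15849876] [2.15 0.02 0.21]
```

Emit:
{"api": "servo_tool", "payload": {
  "increments": [
    {"offset": [0.8, 0, 0.2], "yaw": 0},
    {"offset": [1.5, 0, 0.2], "yaw": 0},
    {"offset": [1.9, 0, 0.2], "yaw": 0},
    {"offset": [2.1, 0, 0.2], "yaw": 0},
    {"offset": [2.15, 0, 0.2], "yaw": 0},
    {"offset": [2.2, 0, 0.2], "yaw": 0},
    {"offset": [2.2, 0, 0.2], "yaw": 0},
    {"offset": [2.2, 0, 0.2], "yaw": 0}
  ]
}}

```text
clock: 14.9
tcp_pos: [0.4484, 0.3593, 0.1379]
orientation: [0.654, -0.271, 0.652, 0.272]
wrist_force: [-1.1, -0.9, 6.5]
finger_gap: 0.0284
```

In contact at 6.5 N, so I release and lift.

Emit:
{"api": "servo_tool", "payload": {
  "increments": [
    {"offset": [0, 0, 0], "yaw": 0},
    {"offset": [0, 0, 0], "yaw": 0},
    {"offset": [0, 0, 0], "yaw": 0},
    {"offset": [0, 0, 0], "yaw": 0},
    {"offset": [0, 0, 0], "yaw": 0},
    {"offset": [0, 0, 0], "yaw": 0},
    {"offset": [0, 0, 0], "yaw": 0},
    {"offset": [0, 0, 0], "yaw": 0}
  ],
  "claw": 0.75
}}

```text
clock: 15.7
tcp_pos: [0.448, 0.3588, 0.1363]
orientation: [0.653, -0.271, 0.653, 0.271]
wrist_force: [-0.2, -0.3, 0.0]
finger_gap: 0.0641
```

Emit:
{"api": "servo_tool", "payload": {
  "increments": [
    {"offset": [-1, 0, 0], "yaw": 0},
    {"offset": [-3, 0, 0], "yaw": 0},
    {"offset": [-6, 0, 0], "yaw": 0},
    {"offset": [-9, 0, 0], "yaw": 0},
    {"offset": [-12, 0, 0], "yaw": 0},
    {"offset": [-15, 0, 0], "yaw": 0},
    {"offset": [-17, 0, 0], "yaw": 0},
    {"offset": [-17, 0, 0], "yaw": 0}
  ]
}}

```text
clock: 16.5
tcp_pos: [0.4493, 0.3596, 0.3106]
orientation: [0.655, -0.271, 0.651, 0.272]
wrist_force: [0.4, 0.9, -0.3]
finger_gap: 0.0635
```

```bash
python3 cap.py e scene wrist
python3 - <<'E'
from h import *
from workcell import env
print(to(env.get_state(),(.5562,.3084,.31)))
y=load('scenee.npz');p=load('wriste.npz')['p'][:,:,::-1]
cv2.imwrite('pics/e.png',np.hstack([cv2.resize(p[80:300,180:460],None,fx=1.6,fy=1.6),cv2.resize(y['p'][130:306,250:426,::-1],(352,352))]))
E
```

```text
[[ 0.001 -0.709  0.705]
 [ 0.001  0.705  0.709]
 [-1.    -0.     0.001]] [0.44823871 0.35891541 0.30676309] 0.06400332618546527 [ 0.48669949  0.48884184 -0.38782896] 16.6
-0.43495116720276883
[ -0.32 -11.22   4.04]
```

View pics/e.png

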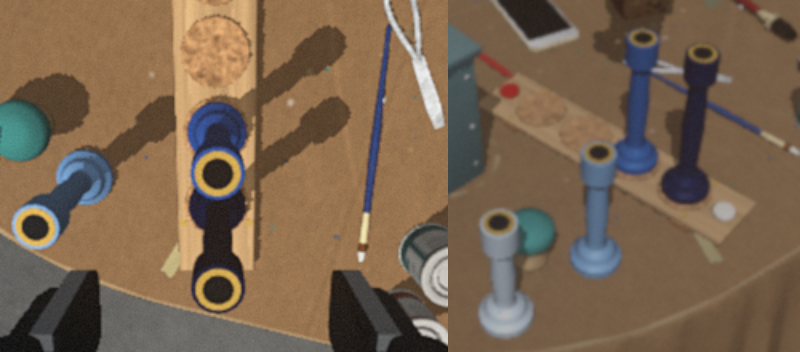

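Mid blue and navy both stand on their spots. Next is the sky blue one.

Emit:
{"api": "servo_tool", "payload": {
  "increments": [
    {"offset": [0, -1.5, 0.5], "yaw": 0},
    {"offset": [0, -4, 1.4], "yaw": 0},
    {"offset": [0, -6.5, 2.3], "yaw": 0},
    {"offset": [0, -9, 3.2], "yaw": 0},
    {"offset": [0, -10.5, 3.8], "yaw": 0},
    {"offset": [0, -11.2, 4.1], "yaw": 0},
    {"offset": [0, -11.2, 4.1], "yaw": 0},
    {"offset": [0, -11.2, 4.1], "yaw": 0}
  ]
}}

```text
clock: 17.4
tcp_pos: [0.5559, 0.3088, 0.3056]
orientation: [0.652, -0.271, 0.653, 0.271]
wrist_force: [0.1, 0.8, 1.0]
finger_gap: 0.0638
```

```bash
python3 cap.py f wrist
python3 - <<'E'
from h import *
from workcell import env
print(to(env.get_state(),(.5562,.3084,.104)))
E
```

```text
[[-0.001 -0.709  0.705]
 [-0.     0.705  0.709]
 [-1.     0.001 -0.001]] [0.55566471 0.30906639 0.3059919 ] 0.06354148888120284 [ 0.64871736 -0.70765302 -0.21363242] 17.45
-0.403104684355867
[ 2.02e+01 -1.00e-01  1.00e-02]
```

View pics/wristf.png

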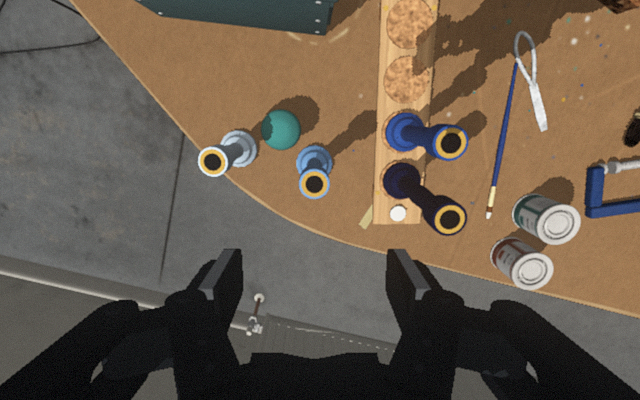

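Emit:
{"api": "servo_tool", "payload": {
  "increments": [
    {"offset": [3, 0, 0], "yaw": 0},
    {"offset": [7, 0, 0], "yaw": 0},
    {"offset": [11, 0, 0], "yaw": 0},
    {"offset": [14.5, 0, 0], "yaw": 0},
    {"offset": [17, 0, 0], "yaw": 0},
    {"offset": [19, 0, 0], "yaw": 0},
    {"offset": [20.1, 0, 0], "yaw": 0},
    {"offset": [20.1, 0, 0], "yaw": 0}
  ]
}}

```text
clock: 18.25
tcp_pos: [0.5547, 0.3089, 0.104]
orientation: [0.652, -0.272, 0.654, 0.272]
wrist_force: [-0.0, 0.1, -0.2]
finger_gap: 0.0639
```

Emit:
{"api": "servo_tool", "payload": {
  "increments": [
    {"offset": [0, 0, 0], "yaw": 0},
    {"offset": [0, 0, 0], "yaw": 0},
    {"offset": [0, 0, 0], "yaw": 0},
    {"offset": [0, 0, 0], "yaw": 0},
    {"offset": [0, 0, 0], "yaw": 0},
    {"offset": [0, 0, 0], "yaw": 0},
    {"offset": [0, 0, 0], "yaw": 0},
    {"offset": [0, 0, 0], "yaw": 0}
  ],
  "claw": 0.1
}}

```text
clock: 19.05
tcp_pos: [0.5573, 0.3095, 0.1072]
orientation: [0.654, -0.271, 0.652, 0.272]
wrist_force: [-0.7, 0.9, 5.2]
finger_gap: 0.0287
```

Emit:
{"api": "servo_tool", "payload": {
  "increments": [
    {"offset": [-1, 0, 0], "yaw": 0},
    {"offset": [-3, 0, 0], "yaw": 0},
    {"offset": [-6, 0, 0], "yaw": 0},
    {"offset": [-9, 0, 0], "yaw": 0},
    {"offset": [-12, 0, 0], "yaw": 0},
    {"offset": [-15, 0, 0], "yaw": 0},
    {"offset": [-18.5, 0, 0], "yaw": 0},
    {"offset": [-18.5, 0, 0], "yaw": 0}
  ]
}}

```text
clock: 19.85
tcp_pos: [0.558, 0.3094, 0.2963]
orientation: [0.656, -0.271, 0.65, 0.271]
wrist_force: [0.4, 0.2, -1.2]
finger_gap: 0.0285
```

```bash
python3 cap.py g scene
python3 - <<'E'
from h import *
from workcell import env
print(to(env.get_state(),(.4047,.3138,.29)))
y=load('sceneg.npz')
cv2.imwrite('pics/g.png',cv2.resize(y['p'][40:310,230:430,::-1],None,fx=2.1,fy=2.1))
E
```

```text
[[ 0.005 -0.709  0.706]
 [ 0.002  0.706  0.709]
 [-1.    -0.002  0.005]] [0.55749946 0.30914703 0.29345249] 0.028765183356647243 [-0.40332602  0.46372851 -1.99295758] 19.9
-0.4422130581122019
[  0.27  11.16 -10.45]
```

View pics/g.png

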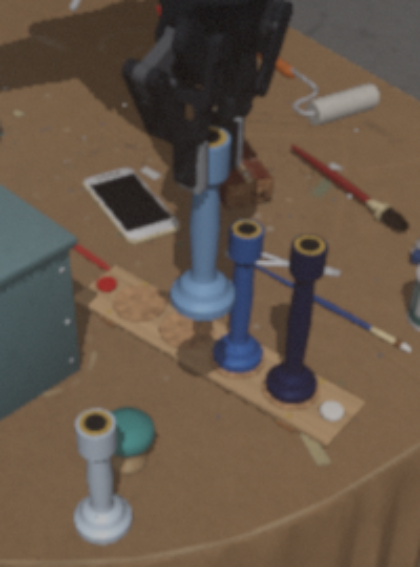

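Emit:
{"api": "servo_tool", "payload": {
  "increments": [
    {"offset": [0, 1, -1], "yaw": 0},
    {"offset": [0, 3, -2.8], "yaw": 0},
    {"offset": [0, 5, -4.7], "yaw": 0},
    {"offset": [0, 7.5, -7], "yaw": 0},
    {"offset": [0, 9.7, -9.1], "yaw": 0},
    {"offset": [0, 11.2, -10.5], "yaw": 0},
    {"offset": [0, 11.2, -10.5], "yaw": 0},
    {"offset": [0, 11.2, -10.5], "yaw": 0}
  ]
}}

```text
clock: 20.7
tcp_pos: [0.4025, 0.3133, 0.2895]
orientation: [0.653, -0.272, 0.653, 0.271]
wrist_force: [0.4, -0.1, -1.6]
finger_gap: 0.0287
```

Emit:
{"api": "servo_tool", "payload": {
  "increments": [
    {"offset": [2, 0, 0], "yaw": 0},
    {"offset": [4.5, 0, 0], "yaw": 0},
    {"offset": [7, 0, 0], "yaw": 0},
    {"offset": [9.5, 0, 0], "yaw": 0},
    {"offset": [12, 0, 0], "yaw": 0},
    {"offset": [14, 0, 0], "yaw": 0},
    {"offset": [14, 0, 0], "yaw": 0},
    {"offset": [14, 0, 0], "yaw": 0}
  ]
}}

```text
clock: 21.5
tcp_pos: [0.4033, 0.3131, 0.1498]
orientation: [0.653, -0.271, 0.654, 0.271]
wrist_force: [0.1, -0.0, -1.5]
finger_gap: 0.0289
```

Run:
```python
from h import *
from workcell import env
s=env.get_state();print(s['tcp_pos'],to(s,(.4047,.3138,.1245)))
```

```text
[0.40331534 0.31313433 0.14984371] [ 2.53 -0.05  0.15]
```

Emit:
{"api": "servo_tool", "payload": {
  "increments": [
    {"offset": [0.9, 0, 0.1], "yaw": 0},
    {"offset": [1.7, 0, 0.1], "yaw": 0},
    {"offset": [2.2, 0, 0.1], "yaw": 0},
    {"offset": [2.4, 0, 0.1], "yaw": 0},
    {"offset": [2.5, 0, 0.1], "yaw": 0},
    {"offset": [2.6, 0, 0.1], "yaw": 0},
    {"offset": [2.6, 0, 0.1], "yaw": 0},
    {"offset": [2.6, 0, 0.1], "yaw": 0}
  ]
}}

```text
clock: 22.3
tcp_pos: [0.4038, 0.3144, 0.1252]
orientation: [0.653, -0.271, 0.653, 0.272]
wrist_force: [-2.0, 0.1, 5.3]
finger_gap: 0.0286
```

Emit:
{"api": "servo_tool", "payload": {
  "increments": [
    {"offset": [0, 0, 0], "yaw": 0},
    {"offset": [0, 0, 0], "yaw": 0},
    {"offset": [0, 0, 0], "yaw": 0},
    {"offset": [0, 0, 0], "yaw": 0},
    {"offset": [0, 0, 0], "yaw": 0},
    {"offset": [0, 0, 0], "yaw": 0},
    {"offset": [0, 0, 0], "yaw": 0},
    {"offset": [0, 0, 0], "yaw": 0}
  ],
  "claw": 0.75
}}

```text
clock: 23.1
tcp_pos: [0.4036, 0.3142, 0.1243]
orientation: [0.653, -0.271, 0.653, 0.271]
wrist_force: [0.5, -0.7, 0.9]
finger_gap: 0.0641
```

Emit:
{"api": "servo_tool", "payload": {
  "increments": [
    {"offset": [-1, 0, 0], "yaw": 0},
    {"offset": [-3, 0, 0], "yaw": 0},
    {"offset": [-6, 0, 0], "yaw": 0},
    {"offset": [-9, 0, 0], "yaw": 0},
    {"offset": [-12, 0, 0], "yaw": 0},
    {"offset": [-15, 0, 0], "yaw": 0},
    {"offset": [-18, 0, 0], "yaw": 0},
    {"offset": [-18, 0, 0], "yaw": 0}
  ]
}}

```text
clock: 23.9
tcp_pos: [0.4052, 0.3151, 0.3095]
orientation: [0.656, -0.271, 0.65, 0.272]
wrist_force: [0.2, -0.3, 0.2]
finger_gap: 0.0641
```

```bash
python3 cap.py i scene wrist
python3 - <<'E'
from h import *
from workcell import env
print(to(env.get_state(),(.6132,.2252,.29)))
y=load('scenei.npz');p=load('wristi.npz')['p'][:,:,::-1]
cv2.imwrite('pics/i.png',np.hstack([cv2.resize(p[80:300,180:460],None,fx=1.6,fy=1.6),cv2.resize(y['p'][130:306,250:426,::-1],(352,352))]))
E
```

```text
[[ 0.002 -0.709  0.705]
 [ 0.001  0.705  0.709]
 [-1.    -0.001  0.002]] [0.40400621 0.314387   0.30546491] 0.06430849115211067 [-1.24339275 -0.11421386 -0.49041343] 24.0
-0.43219443467739893
[  1.58 -21.12   8.43]
```

View pics/i.png

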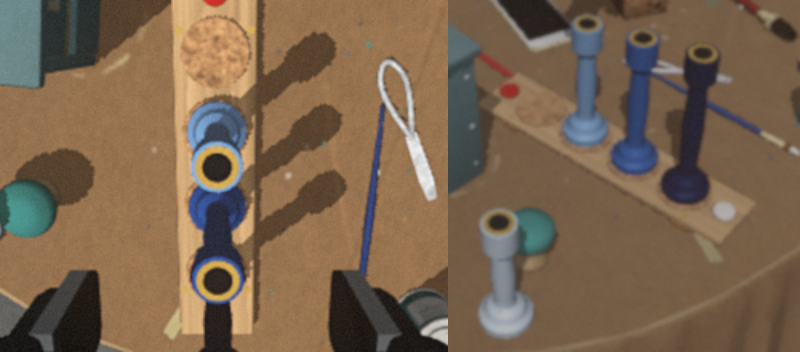

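Three stand in place. The ice-blue one is last.

Emit:
{"api": "servo_tool", "payload": {
  "increments": [
    {"offset": [0, -2, 0.8], "yaw": 0},
    {"offset": [0, -6, 2.4], "yaw": 0},
    {"offset": [0, -10, 4], "yaw": 0},
    {"offset": [0, -14, 5.6], "yaw": 0},
    {"offset": [0, -18, 7.2], "yaw": 0},
    {"offset": [0, -21.1, 8.4], "yaw": 0},
    {"offset": [0, -21.1, 8.4], "yaw": 0},
    {"offset": [0, -21.1, 8.4], "yaw": 0}
  ]
}}

```text
clock: 24.8
tcp_pos: [0.6122, 0.2242, 0.3021]
orientation: [0.652, -0.271, 0.654, 0.271]
wrist_force: [-0.8, 0.0, -0.0]
finger_gap: 0.0641
```

```bash
python3 cap.py j wrist
python3 - <<'E'
from h import *
from workcell import env
print(to(env.get_state(),(.6132,.2252,.091)))
E
```

```text
[[-0.003 -0.709  0.706]
 [-0.     0.706  0.709]
 [-1.     0.002 -0.002]] [0.61154404 0.22478659 0.30295345] 0.06357959570718445 [-0.16294434 -0.34616002  0.05037402] 24.85
-0.44608706525599473
[21.19 -0.13  0.19]
```

View pics/wristj.png

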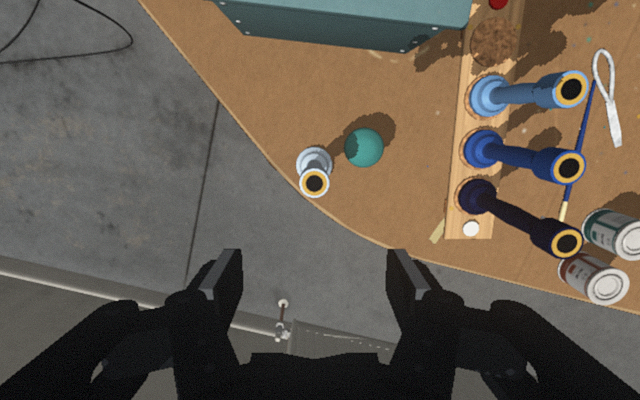

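Emit:
{"api": "servo_tool", "payload": {
  "increments": [
    {"offset": [3, -0.1, 0.1], "yaw": 0},
    {"offset": [7, -0.1, 0.1], "yaw": 0},
    {"offset": [11, -0.1, 0.1], "yaw": 0},
    {"offset": [15, -0.1, 0.1], "yaw": 0},
    {"offset": [18, -0.1, 0.1], "yaw": 0},
    {"offset": [20, -0.1, 0.1], "yaw": 0},
    {"offset": [21.1, -0.1, 0.1], "yaw": 0},
    {"offset": [21.1, -0.1, 0.1], "yaw": 0}
  ]
}}

```text
clock: 25.65
tcp_pos: [0.6118, 0.2254, 0.0922]
orientation: [0.652, -0.272, 0.654, 0.272]
wrist_force: [0.1, -0.4, 0.5]
finger_gap: 0.0641
```

Emit:
{"api": "servo_tool", "payload": {
  "increments": [
    {"offset": [0, 0, 0], "yaw": 0},
    {"offset": [0, 0, 0], "yaw": 0},
    {"offset": [0, 0, 0], "yaw": 0},
    {"offset": [0, 0, 0], "yaw": 0},
    {"offset": [0, 0, 0], "yaw": 0},
    {"offset": [0, 0, 0], "yaw": 0},
    {"offset": [0, 0, 0], "yaw": 0},
    {"offset": [0, 0, 0], "yaw": 0}
  ],
  "claw": 0.1
}}

```text
clock: 26.45
tcp_pos: [0.6148, 0.2255, 0.0954]
orientation: [0.654, -0.271, 0.652, 0.272]
wrist_force: [-1.2, 2.2, 6.5]
finger_gap: 0.0284
```

Emit:
{"api": "servo_tool", "payload": {
  "increments": [
    {"offset": [-1, 0, 0], "yaw": 0},
    {"offset": [-3, 0, 0], "yaw": 0},
    {"offset": [-6, 0, 0], "yaw": 0},
    {"offset": [-9, 0, 0], "yaw": 0},
    {"offset": [-12, 0, 0], "yaw": 0},
    {"offset": [-15, 0, 0], "yaw": 0},
    {"offset": [-18.5, 0, 0], "yaw": 0},
    {"offset": [-18.5, 0, 0], "yaw": 0}
  ]
}}

```text
clock: 27.25
tcp_pos: [0.6158, 0.2251, 0.2847]
orientation: [0.656, -0.272, 0.65, 0.271]
wrist_force: [0.7, 0.9, -1.2]
finger_gap: 0.0285
```

```bash
python3 cap.py k scene
python3 - <<'E'
from h import *
from workcell import env
print(to(env.get_state(),(.3608,.2692,.27)))
y=load('scenek.npz')
cv2.imwrite('pics/k.png',cv2.resize(y['p'][40:310,230:430,::-1],None,fx=2.1,fy=2.1))
E
```

```text
[[ 0.006 -0.709  0.706]
 [ 0.001  0.706  0.709]
 [-1.    -0.003  0.005]] [0.61521123 0.22495344 0.28185132] 0.02875948997270135 [ 0.61837274 -0.00853568 -2.49410614] 27.3
-0.44379733231141927
[  1.04  21.15 -14.82]
```

View pics/k.png

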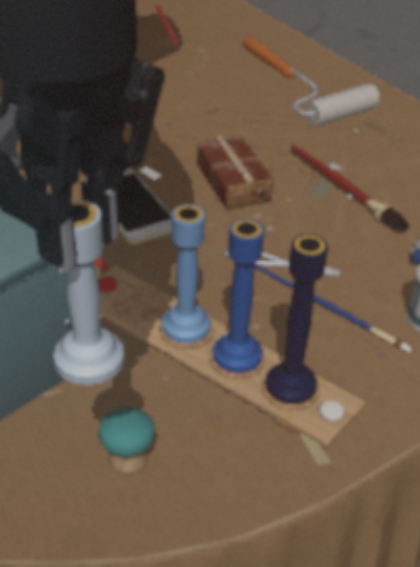

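Run:
```python
from h import *
P=pts(load('side0.npz')).reshape(-1,3)
d=P[:,:2]-[.361,.269]; a=d@[.714,-.70]; b=d@[.7,.714]
m=(P[:,2]>.05)&(P[:,2]<.3)&(a<.13)&(a>-.08)&(abs(b)<.045)
print(m.sum(), a[m].min() if m.any() else '', P[m][np.argmin(a[m])] if m.any() else '')
```

```text
2093 0.08399187018579088 [0.39374926 0.18241586 0.15836846]
```

Emit:
{"api": "servo_tool", "payload": {
  "increments": [
    {"offset": [0, 1, -0.7], "yaw": 0},
    {"offset": [0, 4, -2.8], "yaw": 0},
    {"offset": [0, 7.5, -5.2], "yaw": 0},
    {"offset": [0, 11, -7.7], "yaw": 0},
    {"offset": [0, 14.5, -10.1], "yaw": 0},
    {"offset": [0, 18, -12.6], "yaw": 0},
    {"offset": [0, 21.1, -14.8], "yaw": 0},
    {"offset": [0, 21.1, -14.8], "yaw": 0}
  ]
}}

```text
clock: 28.1
tcp_pos: [0.3546, 0.2684, 0.2775]
orientation: [0.651, -0.272, 0.654, 0.273]
wrist_force: [1.0, -0.1, -0.6]
finger_gap: 0.0291
```

```bash
python3 cap.py l wrist scene
python3 - <<'E'
from h import *
from workcell import env
s=env.get_state();print(s['tcp_pos'],to(s,(.3608,.2692,.14)))
E
```

```text
[[-0.    -0.71   0.705]
 [-0.     0.705  0.71 ]
 [-1.    -0.    -0.   ]] [0.35898385 0.26872497 0.2777741 ] 0.028740249688619903 [ 0.3602544  -0.05635333 -1.28973226] 28.2
-0.35746796867158537
[0.35898385 0.26872497 0.2777741 ] [13.78 -0.09  0.17]
```

View pics/wristl.png

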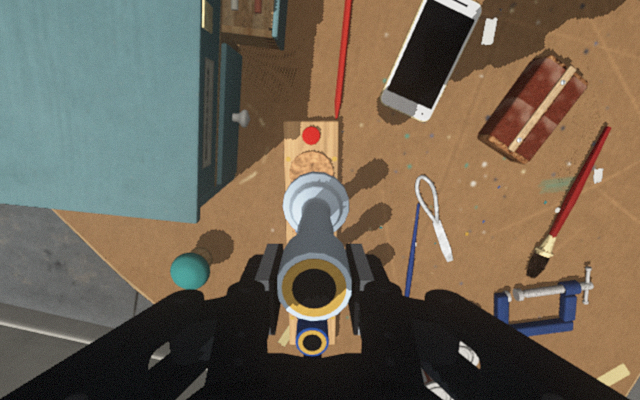

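Emit:
{"api": "servo_tool", "payload": {
  "increments": [
    {"offset": [2, 0, 0.1], "yaw": 0},
    {"offset": [4, 0, 0.1], "yaw": 0},
    {"offset": [6.5, 0, 0.1], "yaw": 0},
    {"offset": [9, 0, 0.1], "yaw": 0},
    {"offset": [11.5, 0, 0.1], "yaw": 0},
    {"offset": [13.5, 0, 0.1], "yaw": 0},
    {"offset": [13.5, 0, 0.1], "yaw": 0},
    {"offset": [13.5, 0, 0.1], "yaw": 0}
  ]
}}

```text
clock: 29.0
tcp_pos: [0.3612, 0.2691, 0.1429]
orientation: [0.653, -0.271, 0.654, 0.271]
wrist_force: [-0.1, 0.1, -0.6]
finger_gap: 0.0285
```

Run:
```python
from h import *
from workcell import env
s=env.get_state();print(s['tcp_pos'],to(s,(.3608,.2692,.113)))
```

```text
[0.3611624  0.26913651 0.14294423] [ 2.99  0.03 -0.02]
```

Emit:
{"api": "servo_tool", "payload": {
  "increments": [
    {"offset": [1, 0, 0], "yaw": 0},
    {"offset": [2, 0, 0], "yaw": 0},
    {"offset": [2.6, 0, 0], "yaw": 0},
    {"offset": [2.8, 0, 0], "yaw": 0},
    {"offset": [2.9, 0, 0], "yaw": 0},
    {"offset": [3.05, 0, 0], "yaw": 0},
    {"offset": [3.05, 0, 0], "yaw": 0},
    {"offset": [3.05, 0, 0], "yaw": 0}
  ]
}}

```text
clock: 29.8
tcp_pos: [0.361, 0.2699, 0.1134]
orientation: [0.653, -0.271, 0.652, 0.272]
wrist_force: [0.1, -0.1, 2.2]
finger_gap: 0.0284
```

Emit:
{"api": "servo_tool", "payload": {
  "increments": [
    {"offset": [0.05, 0, 0], "yaw": 0},
    {"offset": [0.05, 0, 0], "yaw": 0},
    {"offset": [0.05, 0, 0], "yaw": 0},
    {"offset": [0.05, 0, 0], "yaw": 0},
    {"offset": [0.05, 0, 0], "yaw": 0},
    {"offset": [0.05, 0, 0], "yaw": 0},
    {"offset": [0.05, 0, 0], "yaw": 0},
    {"offset": [0.05, 0, 0], "yaw": 0}
  ],
  "claw": 0.75
}}

```text
clock: 30.6
tcp_pos: [0.3605, 0.2695, 0.1123]
orientation: [0.653, -0.271, 0.653, 0.271]
wrist_force: [-0.5, 0.6, 0.6]
finger_gap: 0.0639
```

Emit:
{"api": "servo_tool", "payload": {
  "increments": [
    {"offset": [-1, 0, 0], "yaw": 0},
    {"offset": [-3, 0, 0], "yaw": 0},
    {"offset": [-6, 0, 0], "yaw": 0},
    {"offset": [-9, 0, 0], "yaw": 0},
    {"offset": [-12, 0, 0], "yaw": 0},
    {"offset": [-15, 0, 0], "yaw": 0},
    {"offset": [-18, 0, 0], "yaw": 0},
    {"offset": [-18, 0, 0], "yaw": 0}
  ]
}}

```text
clock: 31.4
tcp_pos: [0.3623, 0.2704, 0.2972]
orientation: [0.656, -0.271, 0.65, 0.272]
wrist_force: [0.7, -0.2, -1.2]
finger_gap: 0.064
```

```bash
python3 cap.py m scene wrist
python3 - <<'E'
from h import *
y=load('scenem.npz');p=load('wristm.npz')['p'][:,:,::-1]
cv2.imwrite('pics/m.png',cv2.resize(y['p'][150:300,250:420,::-1],None,fx=4,fy=4,interpolation=cv2.INTER_CUBIC))
cv2.imwrite('pics/m2.png',p)
E
```

```text
[[ 0.002 -0.709  0.705]
 [ 0.001  0.705  0.709]
 [-1.    -0.001  0.002]] [0.36098634 0.26970619 0.29334469] 0.06406337375697423 [-0.14255631 -0.25378654 -1.22727722] 31.5
-0.43459462198688925
```

View pics/m.png

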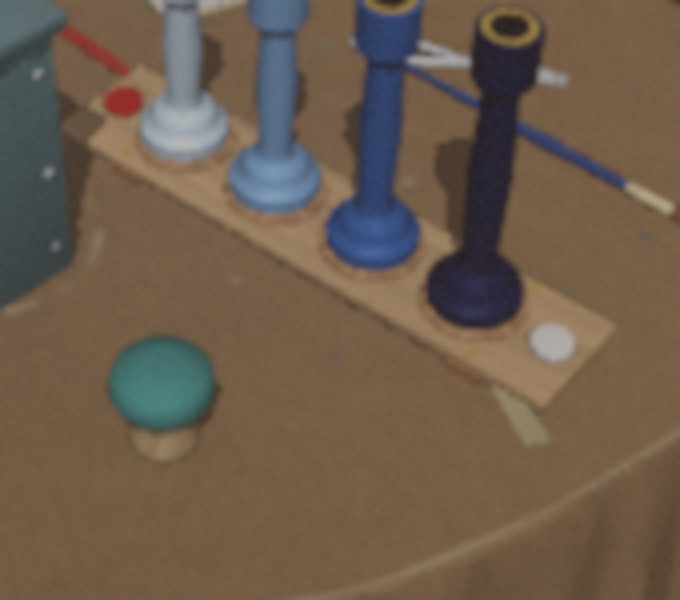

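View pics/m2.png

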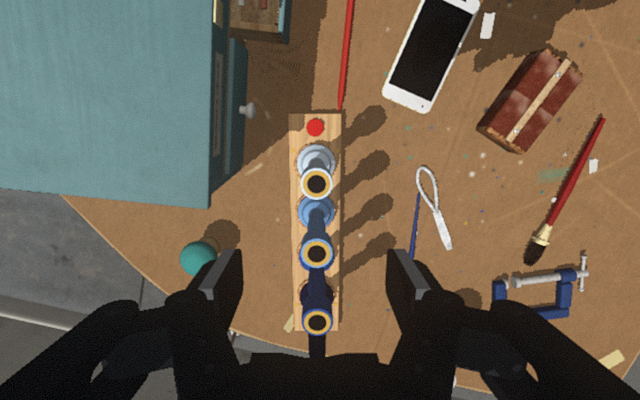

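Run:
```python
from h import *
y=load('scenem.npz')
cv2.imwrite('pics/n.png',cv2.resize(y['p'][110:180,270:400,::-1],None,fx=6,fy=6,interpolation=cv2.INTER_CUBIC))
```

```text
(no output)
```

View pics/n.png

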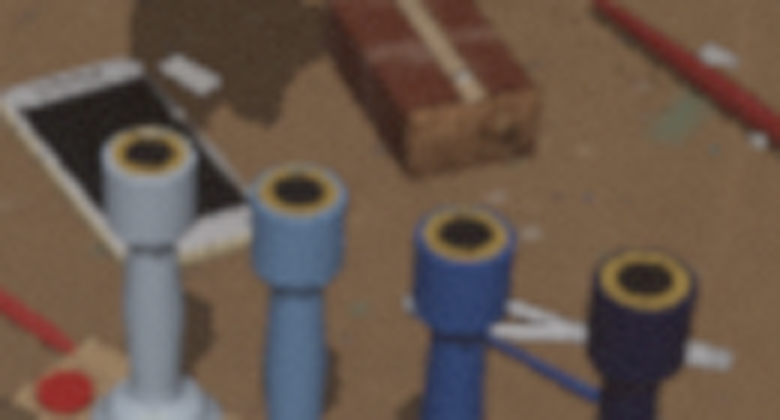

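Run:
```python
from h import *
from workcell import env
y=load('scenem.npz')
S=np.array([[.361,.2692],[.4047,.3138],[.4483,.3583],[.4914,.4024]])
for s,(u,v),h in zip(S,[(149,152),(298,189),(465,233),(643,279)],[.14,.154,.168,.182]):
    q=plane(y,u/6+270-.4,v/6+110-.4,h)[:2]; print(q.round(4),(q-s).round(4))
def knob(f):
    h=cv2.cvtColor(f['p'],cv2.COLOR_RGB2HSV); 
    m=(h[...,0]>75)&(h[...,0]<98)&(h[...,1]>85); m[:225]=0;m[270:]=0;m[:,:265]=0;m[:,320:]=0
    Q=pts(f)[m]; return m.sum(),Q[Q[:,2]>.04].mean(0).round(4), Q[:,2].max()
print(knob(load('scene0.npz')),knob(y))
env.hand_in()
```

```text
[0.3587 0.2695] [-0.0023  0.0003]
[0.4017 0.3136] [-0.003  -0.0002]
[0.4466 0.3586] [-0.0017  0.0003]
[0.4902 0.4021] [-0.0012 -0.0003]
(np.int64(309), array([0.5623, 0.2537, 0.0524]), np.float64(0.6339507499959024)) (np.int64(416), array([0.5611, 0.2481, 0.0501]), np.float64(0.057171998779133926))
the job is handed in; nothing more can be done
```

All four candlesticks are standing on the drying board. Counting from the red disc they run ice blue, sky blue, mid blue, navy, which is shortest to tallest. I gripped each one by its cup and released it once the wrist force showed it was touching the cork. The job was handed in at about 31.5 s with the gripper clear of everything; hand-in gives no verdict.

- **Placement:** in the last pictures each cup centre measured 1–3 mm from its spot's measured centre, against the 12 mm allowed. All four looked upright.
- **Camera disagreement:** the scene and side cameras gave board positions 3–5 mm apart in x. I used the average, and the wrist camera agreed with it to about 1.5 mm.
- **Teal knob:** it looks upright and the robot never came near it. Its measured centre shifted about 6 mm between the first and last pictures. That is probably because the pale stick hid part of it at the start (309 pixels visible then, 416 at the end), so this check is only rough.

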